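# Uncover the camera dock and present the camera arm

### The arm

A 6-joint arm with a two-finger parallel gripper is mounted at the origin on the work surface. World frame = base frame: x ahead of the robot, y to its left, z up, the work surface at z = 0. Lengths are in m, angles in rad, forces in N, time in s.
With the tool pointing down it reaches from about 0.4 to 0.825 m from the base axis. Payload 7 kg.
Tool frame: the origin (TCP) lies at the very end of the fingers, on their centre line; the grasp point (between the pads) lies 19 mm behind it (grip_depth is the distance from the TCP to the grasp point, in m); z points along the fingers, y is the direction in which the jaws open and shut (so a half turn about z gives the same grasp; the last joint's range is limited). The gripper opens to 88 mm and grips with 3 to 60 N. Pads are 19 mm wide; open, the fingers measure 130 mm over their backs; the gripper's body (78 mm by 193 mm) begins 47 mm behind the grasp point.
Start: joints at [-1.04, 0.359, 0.012, 0, -1.224, -0.288], TCP at [0.162, -0.655, 0.227] pointing down, gripper open.
Joint ranges: [-3.07, 3.07], [-1.43, 2.12], [-1.02, 1.25], [-3.03, 1.67], [-3.05, -0], [-3.03, 3.03]. Speed limits (rad/s): [2.39, 2.39, 3.01, 3.14, 3.14, 3.14].

### API

Orientations are given as [roll, pitch, yaw] about the fixed x, y, z axes, in that order (R = Rz(yaw) Ry(pitch) Rx(roll)).
In Python, from station import get_state, grab_frame, get_calibration, job_done, grip_depth gives the robot as it stands. The module is installed in compiled form; this text tells all that it offers.
- The arm moves only by the shell command python3 -m crank 'ROWS' [FORCE]. ROWS is JSON, a list of rows, each an object with "turn": the turn, a rotation vector about the tool's x, y, z each as a share of 2 pi rad, from -1 to 1, a list of three; "slide": the shift along the tool's x, y, z each as a share of 0.5 m, from -1 to 1, a list of three; "fingers": the opening, from -1 (shut) to 1 (fully open). A call has 1 to 5 rows; each row is the pose to reach, as a shift and turn from the pose commanded when the call began, along the tool's axes at that moment, turning the shorter way round; what a row does not reach only later rows make up. A row lasts 1/12 s, in which the tool goes at most 41.7 mm and 7.16 degrees, less where a joint would pass 70% of its speed; a pose out of reach is approached as far as the arm can. A call with a number of a shift or a turn outside -1 to 1 is refused whole. A call with a gripper value outside its range is refused whole. The fingers move at their own pace and stop on an object; FORCE is the grip in N (left out, the last holds). Time passes only in rows, so rows that repeat a pose let the fingers close. It gives the time, the measured TCP pose, the force and the opening at its end, in the units of the state.
- get_state(): the state, without advancing time (a new reading comes with each control period).
- grab_frame(name): name is "side" or "top" or "wrist"; returns the picture (400x640x3 uint8, red, green, blue); there is no depth.
- get_calibration(name): a dict with "K" (3x3 intrinsics, pixels), "pose" (4x4, takes a point from camera to world coordinates). Camera axes: x right, y up, looking along -z (the intrinsics and any distortion apply to the point x, -y, -z); pixel columns grow to the right and rows downward; lengths in m; the calibration is good to about 2 mm. A picture is of the moment at which its call begins: read the wrist's pose just before it. get_calibration takes no time and is no camera call; for the wrist camera it gives the pose at the moment of the call.
- job_done(): hands the job in, once; it reports no verdict.
The state is a dict: "t": time; "q": joint angles; "qd": joint speeds; "joint_efforts": joint torques, N m; "eef_pos": TCP position; "ee_rot": TCP orientation; "force": force on the tool from outside, world axes, zero at the start; "moment": the same for the moment, N m; "width": finger opening in m.
Only numpy, scipy, OpenCV 4.12 (cv2) and the standard library are available. Lean on these libraries where they do the work, as an engineer would, in place of code of your own. Each camera call takes 0.05 s, during which the arm holds its last target.

### The job

Take the amber guard off the dock by its rib and hang it astride the rail's bar, let go of it there, then pick up the camera arm at its balance point (the yellow band). Finish while still holding the arm steady and level, about 4 cm clear above the dock without ever touching the dock with it, with its spigot straight over the round socket and its foot straight over the fork, ready to be lowered in; the program ends holding it there. Leave the other things on the bench where they are.

Things in the scene. Friction and masses are not known exactly. Their poses are not given: they have to be found in the camera images.
- dock: Fixed mounting dock on the bench: grey plate 300 x 126 x 10 mm. Origin: centre of its underside. +x runs along its length towards the end with the round socket; z up. The guard covers the socket at the start.
- dock_socket (a point): Centre of the mouth of the dock's round steel socket, on the dock's long centre line, 80 mm from the origin along +x and 30 mm above the bench. Socket ring 52 mm outside, 36 mm inside, 20 mm tall on the plate.
- dock_fork (a point): Middle of the top of the dock's fork (two steel uprights, 38 mm apart, tops 30 mm above the bench), on the centre line, 120 mm from the origin along -x, so 200 mm from the socket.
- guard: Loose rigid amber guard, 110 g, folded like a roof: two 4 mm panels 90 mm long, each 30 deg from vertical, 104 mm across the feet, ridge 87 mm above them, a black rib upright on the ridge. Starts standing on the dock plate over the socket. Origin: at foot level under the ridge's middle; x along the ridge, z up. Lowered astride the bar it rests centred, origin 68 mm below the bar's centre line.
- guard_rib (a point): Point on the middle of the rib, 113 mm above the guard's underside, where it is best gripped across its thickness: the rib is 8 mm thick (across the ridge), 50 mm long (along it), its top 125 mm and its base 90 mm above the underside.
- rail: Fixed rail stand: a round horizontal bar 16 mm thick, 260 mm long, on two end posts. Origin: on the bench below the bar's middle; the bar runs along the body's y axis, roughly away from the robot. It may stand on the left or the right of the dock.
- rail_mid (a point): Middle of the bar, on its centre line, 150 mm above the bench.
- camera_arm: Loose arm, 0.4-0.62 kg, stands on spigot and foot. Heavy black-blue camera cylinder (44 mm across, 97 mm tall, axis 60 mm from origin on +x) on a 30 mm spigot; dark metal bar, 16 mm wide (y), 18 tall, centre 71 mm up, runs from it past the origin to 175 mm on -x, with a foot plate 12 x 26 mm down to the bench at 140 mm. Origin: underside level, below the balance point; z up. May be left or right of the dock.
- balance_point (a point): Balance point (centre of mass lies just below it): middle of the bar's cross-section, at the yellow band round the bar, 60 mm from the camera's axis, 71 mm above the underside.
- spigot_end (a point): Centre of the spigot's lower end, on the camera's axis (60 mm from the origin along +x, at the underside).
- foot_end (a point): Centre of the foot's lower end (140 mm from the origin along -x, at the underside).
- oil_bottle: Bystander, leave it where it is: small amber glass bottle with black cap, 36 mm wide, 75 mm tall. Origin at the centre of its underside.
- specimen_jar: Bystander, leave it where it is: clear jar with red lid, 52 mm wide, 65 mm tall. Origin at the centre of its underside.
- slide_box: Bystander, leave it where it is: blue box with white lid, 100 x 85 x 34 mm. Origin at the centre of its underside.
- dish_stack: Bystander, leave it where it is: stack of two pale lidded dishes, 90 mm wide, 32 mm tall. Origin at the centre of its underside.
Not all that is in view belongs to the job. There is more than one size of the guard; the one meant has the size given above.

How it is judged:
On the way, in this order (a step that is already met when the one before it is completed fails the run):
1. the guard hangs on the rail, released, while the camera arm still stands on the bench (contact force between guard and rail above 0.3 N and contact force between guard and the fingers below 0.05 N and angle between guard's own z axis and vertical below 0.4 rad and height (world z) of guard_rib above 0.165 m and contact force between guard and dock below 0.05 N and linear speed of guard below 0.05 m/s and height (world z) of camera_arm below 0.01 m), for 0.3 s.
2. the camera arm is lifted clear, gripped at its balance point, level (contact force between the fingers and camera_arm above 1 N and x of the grasp point in the frame of camera_arm between -0.022 and 0.022 m and height (world z) of camera_arm above 0.045 m and angle between camera_arm's own z axis and vertical below 0.15 rad), for 0.2 s.
At the end, for the whole second after the job is handed in: Guard hangs on the bar, released, tilt under 0.4 rad. Camera arm held still within 22 mm of its balance point, level within 0.08 rad, touching nothing else; spigot 15 to 70 mm above the socket, within 12 mm of its centre, foot within 18 mm of the fork's; bystanders moved under 30 mm (contact force between guard and rail above 0.3 N and contact force between guard and the fingers below 0.05 N and angle between guard's own z axis and vertical below 0.4 rad and height (world z) of guard_rib above 0.165 m and contact force between each of guard, camera_arm and dock below 0.05 N and linear speed of guard below 0.05 m/s and contact force between the fingers and camera_arm above 1 N and x of the grasp point in the frame of camera_arm between -0.022 and 0.022 m and angle between camera_arm's own z axis and vertical below 0.08 rad and z of spigot_end in the frame of dock_socket between 0.015 and 0.07 m and horizontal distance between spigot_end and dock_socket below 0.012 m and horizontal distance between foot_end and dock_fork below 0.018 m and linear speed of camera_arm below 0.02 m/s and angular speed of camera_arm below 0.1 rad/s and contact force between camera_arm and guard below 0.05 N and contact force between camera_arm and rail below 0.05 N and distance of each of oil_bottle, specimen_jar, slide_box, dish_stack from where it was at the start of the episode below 0.03 m); the arm keeps its last pose, push and grip.
It fails at once if a bystander is shifted by more than 30 mm or tipped over (distance of any of oil_bottle, specimen_jar, slide_box, dish_stack from where it was at the start of the episode above 0.03 m or angle between any of oil_bottle, specimen_jar, slide_box, dish_stack's own z axis and vertical above 0.4 rad).
It fails at once if the camera arm touches the dock (over 1 N) (contact force between camera_arm and dock above 1 N).
It also fails if it takes over 53 s, if anything falls off the work surface, if the arm or the gripper's body presses on something with over 40 N, if the wrist force passes 120 N, or if a joint passes its speed limit or range.

## Working session

There is one attempt and no reset: what is moved stays moved. The work goes in short steps, Python scripts to look and compute and a shell command to move; the robot and the scene stay as the last step left them, time stands still between calls to the robot, and variables do not carry over. Pictures are saved under pics/ and viewed, and the job is handed in when it is done.

```bash
mkdir -p pics
python3 - <<'E'
from station import *
import cv2
for n in ['side','top','wrist']:
    c=get_calibration(n); print(n,c['K'],c['pose'],{k:v for k,v in c.items() if k not in('K','pose')})
    cv2.imwrite(f'pics/{n}0.png',cv2.cvtColor(grab_frame(n),cv2.COLOR_RGB2BGR))
print(get_state(),grip_depth)
E
```

```text
side [[487.58657897   0.         328.67752889]
 [  0.         487.58657897 194.32058578]
 [  0.           0.           1.        ]] [[-0.97841985  0.11950001 -0.16856556  0.22637583]
 [-0.20591221 -0.6316852   0.74737806  1.08417362]
 [-0.01716869  0.76595924  0.64265985  1.04729569]
 [ 0.          0.          0.          1.        ]] {}
top [[508.05961923   0.         316.98120552]
 [  0.         508.05961923 202.9711765 ]
 [  0.           0.           1.        ]] [[-2.07692285e-02  9.90557909e-01 -1.35512614e-01  1.99869780e-01]
 [-9.99702557e-01 -2.23090536e-02 -9.85412766e-03 -6.13896501e-04]
 [-1.27842423e-02  1.35267644e-01  9.90726616e-01  1.90948954e+00]
 [ 0.00000000e+00  0.00000000e+00  0.00000000e+00  1.00000000e+00]] {}
wrist [[323.3027405    0.         323.74663763]
 [  0.         323.3027405  198.4355458 ]
 [  0.           0.           1.        ]] [[-0.24027292 -0.9235797  -0.29877995  0.08062282]
 [ 0.97070433 -0.22815746 -0.07534764 -0.67391116]
 [ 0.00142068 -0.30813099  0.95134288  0.38408666]
 [ 0.          0.          0.          1.        ]] {}
{'t': 0.15, 'q': array([-1.03995443e+00,  3.59259886e-01,  1.12925832e-02, -2.52547531e-04,
       -1.22410104e+00, -2.88109073e-01]), 'qd': array([ 0.00039217, -0.00241567,  0.00377033,  0.0020501 ,  0.00040895,
       -0.00055886]), 'joint_efforts': array([-1.31605975e-03, -5.83276570e+01,  2.93290025e+01,  7.00121015e+00,
        8.77145038e-03, -1.32879277e-04]), 'eef_pos': array([ 0.16213633, -0.65486865,  0.22582414]), 'ee_rot': array([ 3.14030560e+00, -1.33806617e-04, -2.89894570e+00]), 'force': array([-0.29640951, -0.67137744,  0.60134841]), 'moment': array([-0.01117582, -0.00021389, -0.02667656]), 'width': 0.08786276776001956} 0.0188
```

View pics/side0.png

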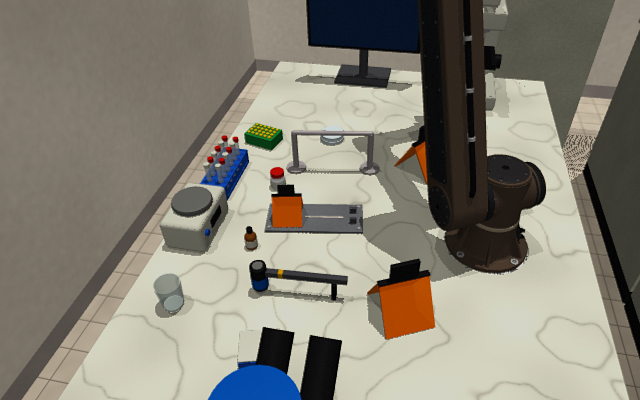

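View pics/top0.png

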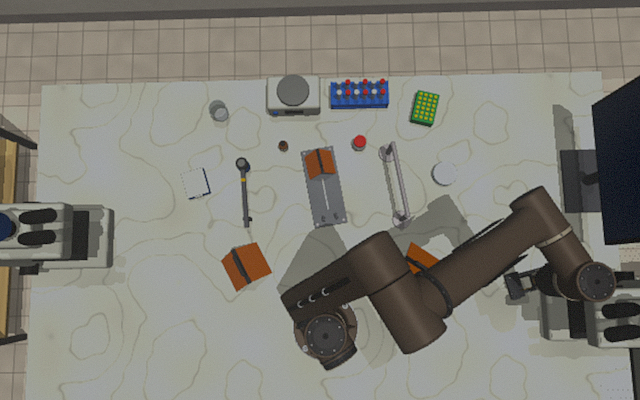

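View pics/wrist0.png

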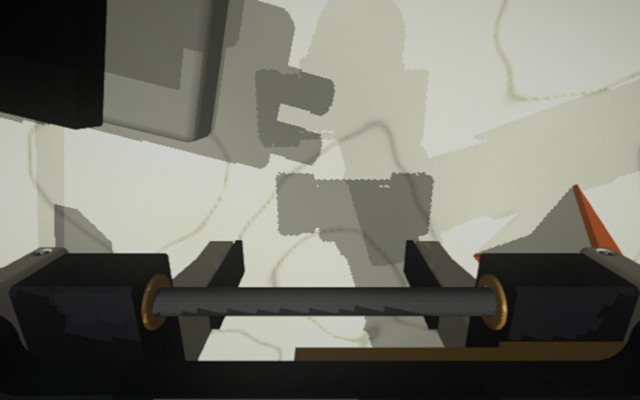

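The side view shows the dock at about (315,217) with an amber guard on it at (288,207), the camera arm at (300,280) and the rail at (333,150). Three amber guards are visible in the top view: (320,163) on the dock, (247,265) on the bench and larger, and (422,260) behind the arm. The one on the dock fits, because it stands over the socket and is the small size. I'll confirm that in crops.

Run:
```python
import cv2
t=cv2.imread('pics/top0.png'); s=cv2.imread('pics/side0.png')
cv2.imwrite('pics/c1.png',cv2.resize(t[135:235,225:425],None,fx=4,fy=4,interpolation=cv2.INTER_CUBIC))
cv2.imwrite('pics/c2.png',cv2.resize(s[115:305,235:405],None,fx=4,fy=3.1579,interpolation=cv2.INTER_CUBIC)) if 0 else cv2.imwrite('pics/c2.png',cv2.resize(s[170:310,235:385],None,fx=4,fy=4,interpolation=cv2.INTER_CUBIC))
cv2.imwrite('pics/c3.png',cv2.resize(s[115:185,280:390],None,fx=7,fy=7,interpolation=cv2.INTER_CUBIC))
```

```text
(no output)
```

View pics/c1.png

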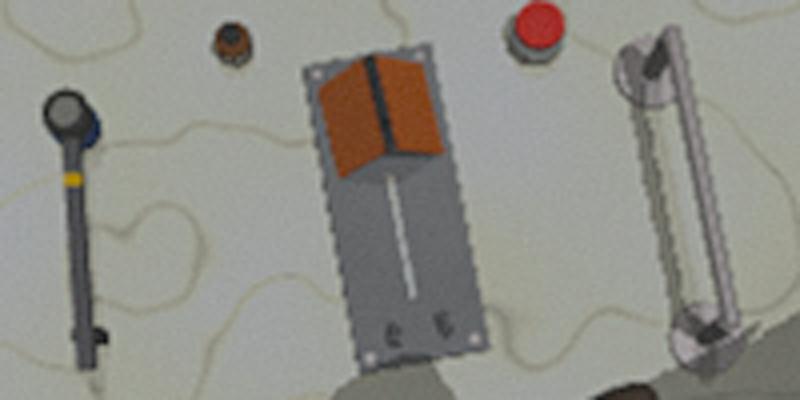

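View pics/c2.png

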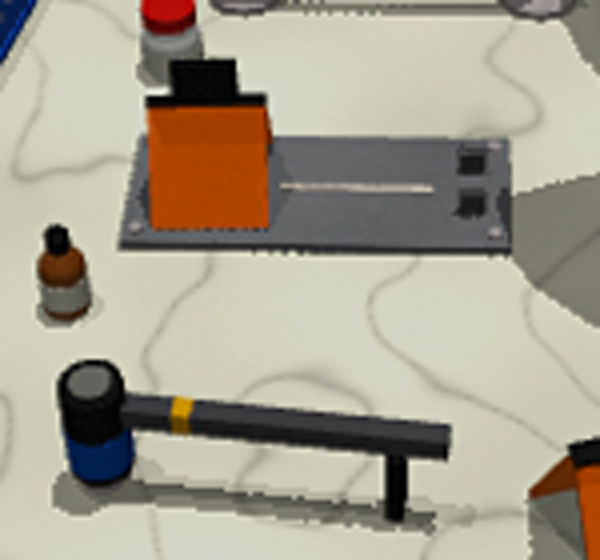

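View pics/c3.png

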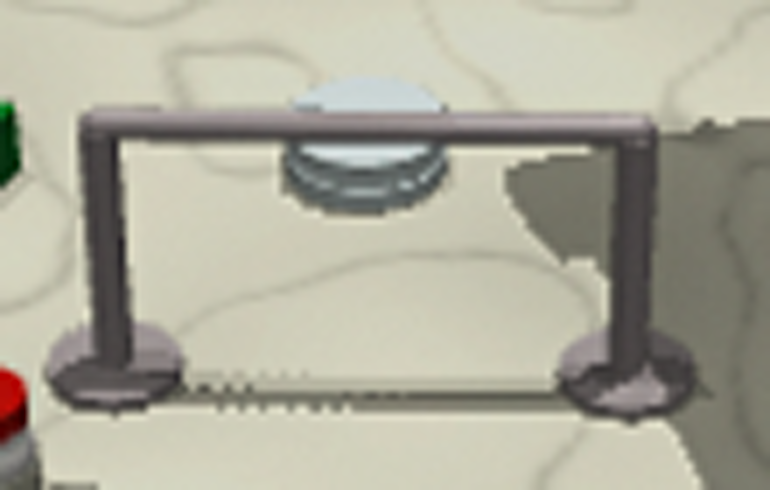

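The crop confirms it: the guard on the dock covers the socket end, is about 104 mm across, and has its rib at crop (204,80). Next I'll measure everything.

```bash
cat > h.py <<'E'
import numpy as np, json
from station import *
from scipy.optimize import least_squares
from scipy.spatial.transform import Rotation as R
def proj(c,p):
    P=np.array(c['pose']);q=P[:3,:3].T@(np.array(p)-P[:3,3]);K=c['K']
    return np.array([K[0,0]*q[0]/-q[2]+K[0,2],K[1,1]*-q[1]/-q[2]+K[1,2]])
def onz(c,uv,z):
    P=np.array(c['pose']);K=c['K']
    d=P[:3,:3]@np.array([(uv[0]-K[0,2])/K[0,0],-(uv[1]-K[1,2])/K[1,1],-1]);o=P[:3,3]
    return o+d*(z-o[2])/d[2]
def crop(uv,s,x0,y0): return np.array([x0+(uv[0]+.5)/s-.5,y0+(uv[1]+.5)/s-.5])
def tri(obs):
    return least_squares(lambda p:np.concatenate([proj(c,p)-u for c,u in obs]),[.5,0,.1])
E
python3 - <<'E'
from h import *
T=get_calibration('top');S=get_calibration('side')
t=lambda u,z:onz(T,crop(u,4,225,135),z).round(4)
s=lambda u,z:onz(S,crop(u,4,235,170),z).round(4)
s3=lambda u,z:onz(S,crop(u,7,280,115),z).round(4)
print('dock top');d=[t(u,.01) for u in[(305,68),(432,45),(490,347),(360,372)]];print(*d,np.mean(d,0))
print('dock side');d=[s(u,.01) for u in[(142,138),(510,138),(512,247),(120,243)]];print(*d,np.mean(d,0))
print('ridge top');print(t((372,57),.1),t((390,155),.1))
print('ridge side',s((147,99),.1),s((267,97),.1)); print('rib top side',s((171,62),.135),s((237,62),.135))
print('band top',t((73,180),.08),'cam',t((68,111),.097),'end',t((87,368),.08))
print('band side',s((181,415),.071),'cam',s((92,378),.097),'end',s((450,440),.071))
print('rail top',t((673,30),.155),t((731,320),.155)); print('rail side',s3((85,122),.15),s3((655,132),.15))
for n,u,z in [('bottle cap',(232,35),.075),('lid',(540,22),.065)]:print(n,t(u,z))
print('dish',onz(T,(444,173),.032),'box',onz(T,(196,182),.034))
E
```

```text
dock top
[0.6594 0.0758 0.01  ] [ 0.679  -0.0462  0.01  ] [ 0.3875 -0.0934  0.01  ] [0.3666 0.029  0.01  ] [ 0.523125 -0.0087    0.01    ]
dock side
[ 0.6749 -0.0384  0.01  ] [ 0.3822 -0.094   0.01  ] [0.3614 0.0297 0.01  ] [0.6553 0.0817 0.01  ] [ 0.51845 -0.00525  0.01   ]
ridge top
[0.6464 0.0109 0.1   ] [ 0.5552 -0.0035  0.1   ]
ridge side [0.6456 0.0151 0.1   ] [ 0.5566 -0.0041  0.1   ]
rib top side [0.6251 0.0099 0.135 ] [0.5765 0.0008 0.135 ]
band top [0.5426 0.2873 0.08  ] cam [0.6034 0.2891 0.097 ] end [0.3695 0.2748 0.08  ]
band side [0.5417 0.2875 0.071 ] cam [0.599  0.2896 0.097 ] end [0.3653 0.2745 0.071 ]
rail top [ 0.6509 -0.256   0.155 ] [ 0.392  -0.2956  0.155 ]
rail side [ 0.6524 -0.2573  0.15  ] [ 0.3806 -0.2981  0.15  ]
bottle cap [0.6766 0.1403 0.075 ]
lid [ 0.6847 -0.1459  0.065 ]
dish [ 0.55930713 -0.46029251  0.032     ] box [0.54618075 0.47104995 0.034     ]
```

```bash
cat >> h.py <<'E'
def todo(tcp,heading):
    s=get_state();M=R.from_euler('xyz',s['ee_rot'])
    G=R.from_euler('xyz',[np.pi,0,heading-np.pi])
    sl=M.inv().apply(np.array(tcp)-s['eef_pos'])/.5
    tu=(M.inv()*G).as_rotvec()/(2*np.pi)
    print('t',round(s['t'],2),'tcp',s['eef_pos'].round(4),'rot',s['ee_rot'].round(4),'w',round(s['width'],4),'F',s['force'].round(2),'\n slide',sl.round(4),'turn',tu.round(4))
E
python3 - <<'E'
from h import *
todo([.60,.005,.22],.165)
T=get_calibration('top')
print(onz(T,(247,262),.12),onz(T,(422,258),.12))
E
```

```text
t 0.15 tcp [ 0.1621 -0.6549  0.2258] rot [ 3.1403e+00 -1.0000e-04 -2.8989e+00] w 0.0879 F [-0.3  -0.67  0.6 ] 
 slide [-1.1672  1.0706  0.0129] turn [ 0.0002 -0.      0.0124]
[0.24134495 0.26682097 0.12      ] [ 0.24235234 -0.34567612  0.12      ]
```

```bash
python3 -m crank '[{"turn":[0,0,0],"slide":[-0.05,0.05,0],"fingers":1},{"turn":[0,0,0],"slide":[-0.11,0.105,0],"fingers":1},{"turn":[0,0,0],"slide":[-0.17,0.16,0],"fingers":1},{"turn":[0,0,0],"slide":[-0.23,0.215,0],"fingers":1},{"turn":[0,0,0],"slide":[-0.29,0.27,0],"fingers":1}]'
python3 -m crank '[{"turn":[0,0,0],"slide":[-0.06,0.055,0],"fingers":1},{"turn":[0,0,0],"slide":[-0.12,0.11,0],"fingers":1},{"turn":[0,0,0],"slide":[-0.18,0.165,0],"fingers":1},{"turn":[0,0,0],"slide":[-0.24,0.22,0],"fingers":1},{"turn":[0,0,0],"slide":[-0.3,0.275,0],"fingers":1}]'
python3 -m crank '[{"turn":[0,0,0],"slide":[-0.06,0.055,0],"fingers":1},{"turn":[0,0,0],"slide":[-0.12,0.11,0],"fingers":1},{"turn":[0,0,0],"slide":[-0.18,0.165,0],"fingers":1},{"turn":[0,0,0],"slide":[-0.24,0.22,0],"fingers":1},{"turn":[0,0,0],"slide":[-0.3,0.275,0],"fingers":1}]'
python3 -c "
from h import *
todo([.60,.005,.22],.165)"
```

```text
t: 0.57
eef_pos: [0.2709, -0.4876, 0.2262]
ee_rot: [3.141, -0.0, -2.899]
force: [0.6, 0.7, 0.2]
width: 0.0877
t: 0.98
eef_pos: [0.3836, -0.3179, 0.2267]
ee_rot: [-3.142, 0.0, -2.899]
force: [1.2, -0.3, -0.8]
width: 0.0875
t: 1.4
eef_pos: [0.4962, -0.1482, 0.2267]
ee_rot: [3.142, 0.0, -2.899]
force: [1.1, -0.5, 0.5]
width: 0.0875
t 1.4 tcp [ 0.4962 -0.1482  0.2267] rot [ 3.1416e+00  4.0000e-04 -2.8985e+00] w 0.0875 F [ 1.05 -0.52  0.52] 
 slide [-0.2752  0.2474  0.0136] turn [0.     0.0001 0.0124]
```

```bash
python3 -m crank '[{"turn":[0,0,0],"slide":[-0.06,0.054,0],"fingers":1},{"turn":[0,0,0],"slide":[-0.12,0.108,0.003],"fingers":1},{"turn":[0,0,0.004],"slide":[-0.18,0.162,0.006],"fingers":1},{"turn":[0,0,0.008],"slide":[-0.235,0.211,0.01],"fingers":1},{"turn":[0,0,0.0124],"slide":[-0.275,0.247,0.0136],"fingers":1}]'
python3 -m crank '[{"turn":[0,0,0],"slide":[0,0,0],"fingers":1}]'
python3 -c "
from h import *
import cv2
todo([.60,.005,.105],.165)
C=get_calibration('wrist');np.save('wc1.npy',C['pose'])
cv2.imwrite('pics/w1.png',cv2.cvtColor(grab_frame('wrist'),cv2.COLOR_RGB2BGR))
cv2.imwrite('pics/t1.png',cv2.cvtColor(grab_frame('top'),cv2.COLOR_RGB2BGR))
"
```

```text
t: 1.82
eef_pos: [0.6007, 0.0054, 0.2193]
ee_rot: [3.142, -0.0, -2.977]
force: [1.1, 0.3, 0.0]
width: 0.0877
t: 1.9
eef_pos: [0.6015, 0.0066, 0.2183]
ee_rot: [3.142, -0.001, -2.975]
force: [0.9, -1.3, 0.5]
width: 0.0877
t 1.9 tcp [0.6015 0.0066 0.2183] rot [ 3.1416e+00 -9.0000e-04 -2.9753e+00] w 0.0877 F [ 0.93 -1.33  0.47] 
 slide [ 0.0033 -0.0026  0.2265] turn [ 0.     -0.0002  0.0002]
```

View pics/w1.png

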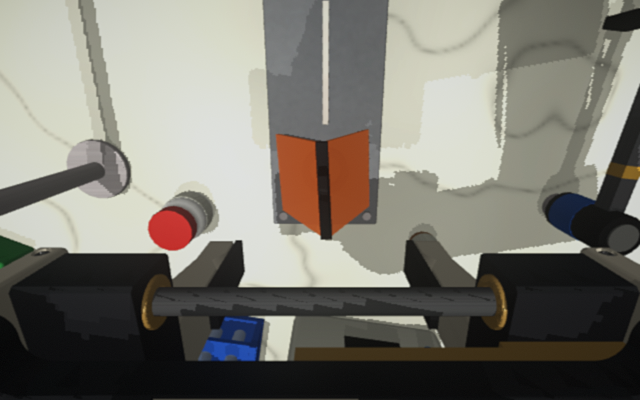

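```bash
python3 -c "
from h import *
C=get_calibration('wrist')
for z in (.1,.135): print(z,onz(C,(320,137),z),onz(C,(326,238),z))
for z in (.218,.123,.135,.1,.01): print(z,proj(C,[.6015,.0066,z]).round(1))
print('dock',onz(C,(325,4),.01),onz(C,(325,120),.01))
print('corners',onz(C,(274,224),.01),onz(C,(377,224),.01))
"
python3 - <<'E'
import cv2
w=cv2.imread('pics/w1.png');cv2.imwrite('pics/w1c.png',cv2.resize(w[110:250,255:395],None,fx=4,fy=4,interpolation=cv2.INTER_CUBIC))
E
```

```text
0.1 [ 0.55134604 -0.0063517   0.1       ] [0.64296254 0.01443207 0.1       ]
0.135 [ 0.54698219 -0.00667126  0.135     ] [0.62703464 0.01148913 0.135     ]
0.218 [326.  258.6]
0.123 [325.3 203.3]
0.135 [325.3 208.1]
0.1 [325.2 195. ]
0.01 [324.9 172.1]
dock [ 0.43183545 -0.02198158  0.01      ] [ 0.54326491 -0.00309753  0.01      ]
corners [ 0.67600597 -0.04395554  0.01      ] [0.65506544 0.08044073 0.01      ]
```

View pics/w1c.png

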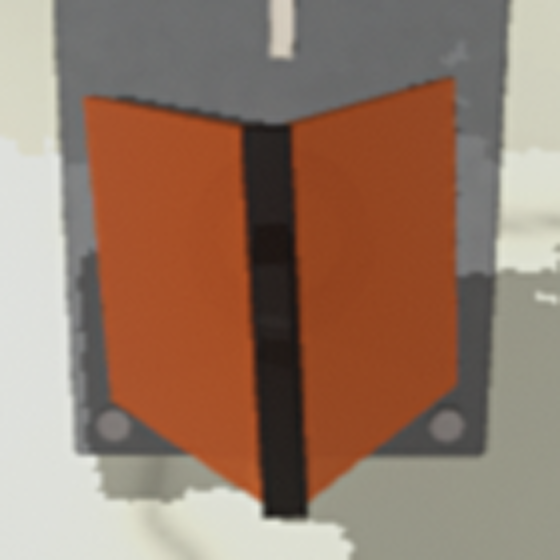

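```bash
python3 -m crank '[{"turn":[0,0,-0.004],"slide":[0,0,0.06],"fingers":1},{"turn":[0,0,-0.004],"slide":[0,0,0.12],"fingers":1},{"turn":[0,0,-0.004],"slide":[0,0,0.17],"fingers":1},{"turn":[0,0,-0.004],"slide":[0,0,0.21],"fingers":1},{"turn":[0,0,-0.004],"slide":[0,0,0.23],"fingers":1}]'
python3 -m crank '[{"turn":[0,0,0],"slide":[0,0,0],"fingers":1},{"turn":[0,0,0],"slide":[0,0,0],"fingers":-1},{"turn":[0,0,0],"slide":[0,0,0],"fingers":-1},{"turn":[0,0,0],"slide":[0,0,0],"fingers":-1},{"turn":[0,0,0],"slide":[0,0,0],"fingers":-1}]' 25
python3 -m crank '[{"turn":[0,0,0],"slide":[0,0,0],"fingers":-1},{"turn":[0,0,0],"slide":[0,0,0],"fingers":-1},{"turn":[0,0,0],"slide":[0,0,0],"fingers":-1},{"turn":[0,0,0],"slide":[0,0,0],"fingers":-1}]' 25
```

```text
t: 2.42
eef_pos: [0.5973, 0.0014, 0.1023]
ee_rot: [3.142, -0.004, -2.953]
force: [0.5, 0.8, -0.0]
width: 0.0873
t: 2.83
eef_pos: [0.6001, 0.0028, 0.1062]
ee_rot: [3.141, 0.002, -2.951]
force: [0.4, 0.4, 1.0]
width: 0.0662
t: 3.17
eef_pos: [0.5995, 0.0028, 0.1049]
ee_rot: [3.142, 0.0, -2.951]
force: [-0.0, -0.4, -0.1]
width: 0.0399
```

```bash
python3 -m crank '[{"turn":[0,0,0],"slide":[0,0,0],"fingers":-1},{"turn":[0,0,0],"slide":[0,0,0],"fingers":-1},{"turn":[0,0,0],"slide":[0,0,0],"fingers":-1},{"turn":[0,0,0],"slide":[0,0,0],"fingers":-1},{"turn":[0,0,0],"slide":[0,0,0],"fingers":-1}]' 25
python3 -m crank '[{"turn":[0,0,0],"slide":[0,0,0],"fingers":-1},{"turn":[0,0,0],"slide":[0,0,0],"fingers":-1}]' 25
python3 -c "
from h import *
todo([.5995,.003,.27],.19)"
```

```text
t: 3.58
eef_pos: [0.5995, 0.0028, 0.1047]
ee_rot: [3.141, 0.0, -2.952]
force: [0.2, 3.2, -3.9]
width: 0.0079
t: 3.75
eef_pos: [0.5992, 0.0027, 0.1045]
ee_rot: [3.142, -0.0, -2.952]
force: [-0.4, 0.8, -0.9]
width: 0.0077
t 3.75 tcp [0.5992 0.0027 0.1045] rot [ 3.1416e+00 -5.0000e-04 -2.9516e+00] w 0.0077 F [-0.38  0.79 -0.9 ] 
 slide [-0.0005  0.0005 -0.3309] turn [ 0.     -0.0001 -0.    ]
```

Gripped at 7.7 mm, so it has the rib. Next I lift it smoothly.

```bash
python3 -m crank '[{"turn":[0,0,0],"slide":[0,0,-0.03],"fingers":-1},{"turn":[0,0,0],"slide":[0,0,-0.08],"fingers":-1},{"turn":[0,0,0],"slide":[0,0,-0.14],"fingers":-1},{"turn":[0,0,0],"slide":[0,0,-0.2],"fingers":-1},{"turn":[0,0,0],"slide":[0,0,-0.26],"fingers":-1}]'
python3 -m crank '[{"turn":[0,0,0],"slide":[0,0,-0.04],"fingers":-1},{"turn":[0,0,0],"slide":[0,0,-0.065],"fingers":-1},{"turn":[0,0,0],"slide":[0,0,-0.075],"fingers":-1},{"turn":[0,0,0],"slide":[0,0,-0.075],"fingers":-1}]'
python3 -c "
from h import *
import cv2
todo([.519,-.2765,.275],.151)
cv2.imwrite('pics/s2.png',cv2.cvtColor(grab_frame('side'),cv2.COLOR_RGB2BGR))
cv2.imwrite('pics/t2.png',cv2.cvtColor(grab_frame('top'),cv2.COLOR_RGB2BGR))
"
```

```text
t: 4.17
eef_pos: [0.599, 0.0026, 0.2359]
ee_rot: [-3.142, -0.001, -2.952]
force: [0.9, 0.7, -0.9]
width: 0.0081
t: 4.5
eef_pos: [0.5997, 0.0028, 0.2733]
ee_rot: [3.141, 0.002, -2.952]
force: [-0.5, 0.2, -1.5]
width: 0.0082
t 4.5 tcp [0.5997 0.0028 0.2733] rot [ 3.1414e+00  2.0000e-03 -2.9516e+00] w 0.0082 F [-0.46  0.2  -1.5 ] 
 slide [ 0.2641 -0.5181 -0.004 ] turn [0.     0.0003 0.0062]
```

View pics/s2.png

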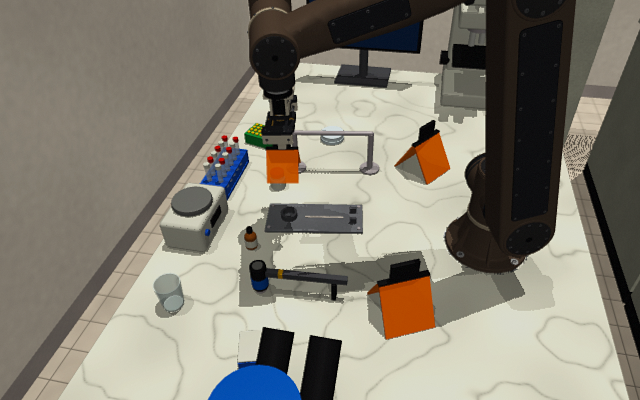

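View pics/t2.png

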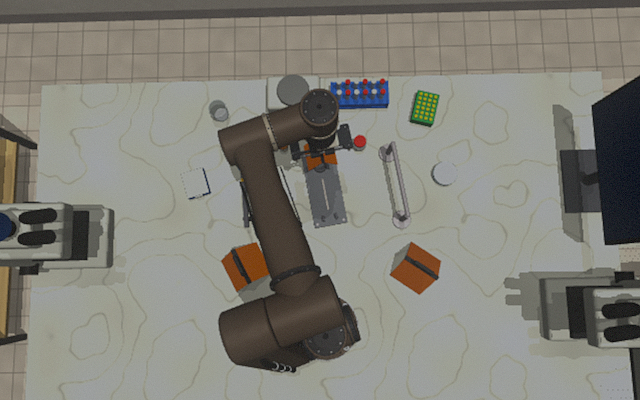

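The guard hangs upright in the grip, and the socket ring (289,213) and fork (352,214) are now exposed. I'm moving it across above the bar.

```bash
python3 -m crank '[{"turn":[0,0,0],"slide":[0.012,-0.024,0],"fingers":-1},{"turn":[0,0,0],"slide":[0.035,-0.07,0],"fingers":-1},{"turn":[0,0,0],"slide":[0.065,-0.128,0],"fingers":-1},{"turn":[0,0,0],"slide":[0.097,-0.19,0],"fingers":-1},{"turn":[0,0,0],"slide":[0.13,-0.255,0],"fingers":-1}]'
python3 -m crank '[{"turn":[0,0,0],"slide":[0.032,-0.062,0],"fingers":-1},{"turn":[0,0,0.001],"slide":[0.063,-0.124,0],"fingers":-1},{"turn":[0,0,0.003],"slide":[0.092,-0.181,0],"fingers":-1},{"turn":[0,0,0.005],"slide":[0.115,-0.227,0],"fingers":-1},{"turn":[0,0,0.0062],"slide":[0.13,-0.255,0],"fingers":-1}]'
python3 -m crank '[{"turn":[0,0,0],"slide":[0,0,0],"fingers":-1},{"turn":[0,0,0],"slide":[0,0,0],"fingers":-1}]'
python3 -c "
from h import *
import cv2
todo([.519,-.2765,.275],.151)
np.save('wc2.npy',get_calibration('wrist')['pose'])
for n in ('side','wrist','top'): cv2.imwrite('pics/%s3.png'%n,cv2.cvtColor(grab_frame(n),cv2.COLOR_RGB2BGR))
"
```

```text
t: 5.02
eef_pos: [0.5583, -0.1361, 0.2708]
ee_rot: [3.141, -0.002, -2.951]
force: [0.1, -0.3, -0.7]
width: 0.0076
t: 5.43
eef_pos: [0.5179, -0.2749, 0.2708]
ee_rot: [3.141, -0.003, -2.993]
force: [0.4, 0.8, -1.6]
width: 0.0076
t: 5.6
eef_pos: [0.5188, -0.2732, 0.2709]
ee_rot: [3.141, -0.002, -2.993]
force: [-0.9, -0.9, -0.9]
width: 0.0077
t 5.6 tcp [ 0.5188 -0.2732  0.2709] rot [ 3.1407e+00 -2.1000e-03 -2.9926e+00] w 0.0077 F [-0.91 -0.89 -0.85] 
 slide [ 0.0006 -0.0066 -0.0082] turn [ 0.0001 -0.0003 -0.0003]
```

View pics/side3.png

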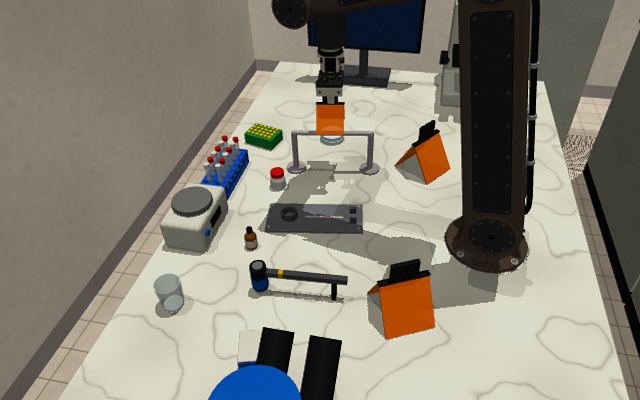

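View pics/wrist3.png

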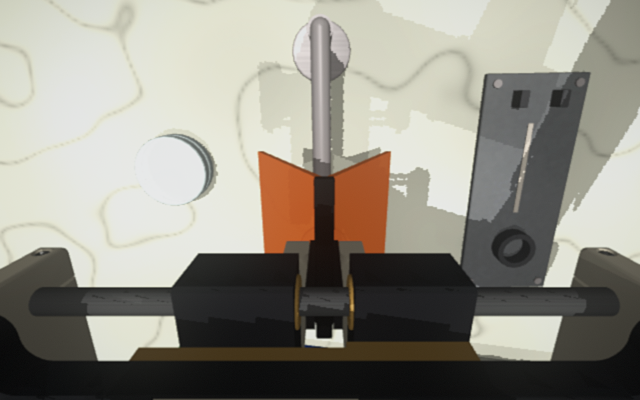

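View pics/top3.png

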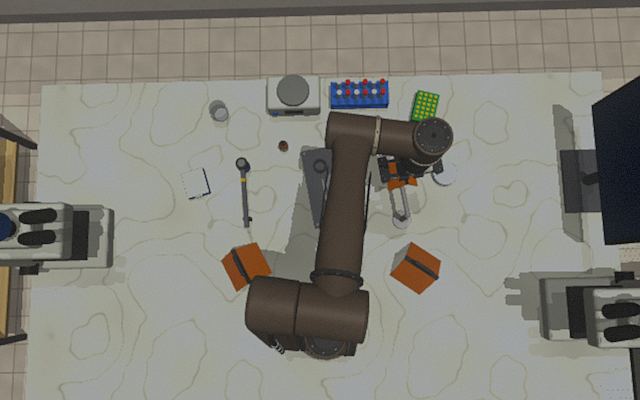

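The wrist view shows the bar (319,22)-(322,172) directly under the ridge, and the guard aligned with it. I'll work out the lateral offset and take the dock points from the same frame.

```bash
python3 -c "
from h import *
C=get_calibration('wrist');C['pose']=np.load('wc2.npy')
a=onz(C,(319.5,24),.15);b=onz(C,(322.3,172),.15);print('rail',a,b,np.arctan2(*(b-a)[[1,0]]))
d=(b-a)/np.linalg.norm(b-a);print('y at x=.519',a[1]+(.519-a[0])*d[1]/d[0])
print('socket',onz(C,(515,247),.03),'fork',onz(C,(538,97),.03))
"
python3 - <<'E'
import cv2
w=cv2.imread('pics/wrist3.png');cv2.imwrite('pics/w3c.png',cv2.resize(w[65:295,455:605],None,fx=2.6,fy=2.6,interpolation=cv2.INTER_CUBIC))
cv2.imwrite('pics/w3d.png',cv2.resize(w[10:270,250:400],None,fx=2.3,fy=2.3,interpolation=cv2.INTER_CUBIC))
w=cv2.imread('pics/side3.png');cv2.imwrite('pics/s3c.png',cv2.resize(w[195:240,255:375],None,fx=6,fy=6,interpolation=cv2.INTER_CUBIC))
E
```

```text
rail [ 0.38515991 -0.29516741  0.15      ] [ 0.50075606 -0.27580134  0.15      ] 0.1659906952611305
y at x=.519 -0.27274489010845987
socket [0.59323288 0.00334522 0.03      ] fork [ 0.40132825 -0.03379314  0.03      ]
```

View pics/w3d.png

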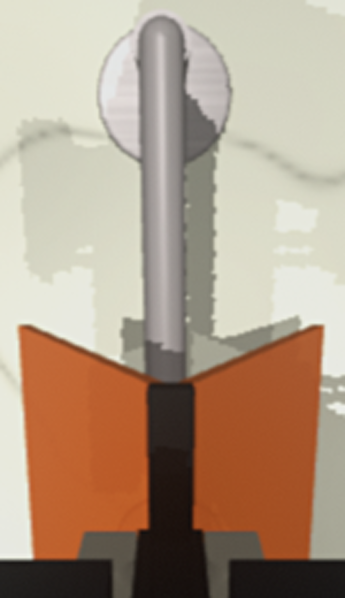

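View pics/w3c.png

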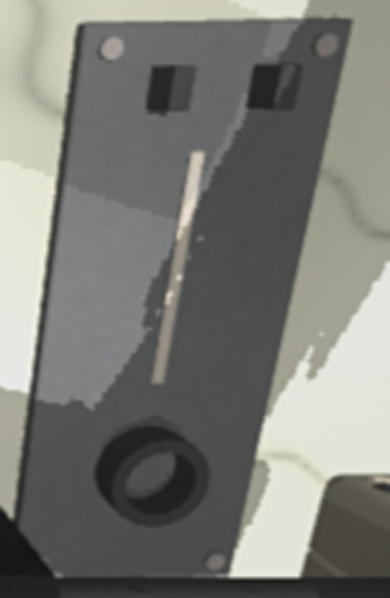

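View pics/s3c.png

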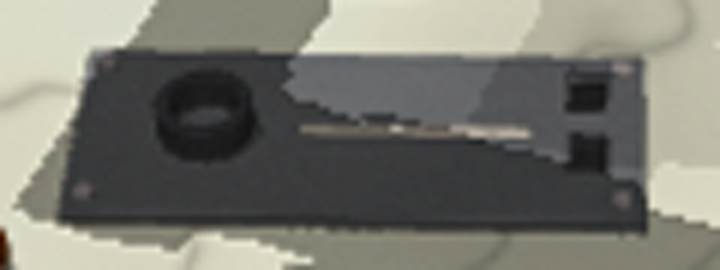

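```bash
python3 -m crank '[{"turn":[0,0,0],"slide":[0,-0.001,0.04],"fingers":-1},{"turn":[0,0,0],"slide":[0,-0.001,0.085],"fingers":-1},{"turn":[0,0,0],"slide":[0,-0.001,0.125],"fingers":-1},{"turn":[0,0,0],"slide":[0,-0.001,0.155],"fingers":-1},{"turn":[0,0,0],"slide":[0,-0.001,0.175],"fingers":-1}]'
python3 -m crank '[{"turn":[0,0,0],"slide":[0,0,0.005],"fingers":-1},{"turn":[0,0,0],"slide":[0,0,0.008],"fingers":-1},{"turn":[0,0,0],"slide":[0,0,0.008],"fingers":-1}]'
python3 -c "
from h import *
todo([.519,-.274,.177],.151)"
```

```text
t: 6.17
eef_pos: [0.5195, -0.2715, 0.1828]
ee_rot: [3.14, -0.002, -2.989]
force: [-0.8, -0.7, -0.8]
width: 0.0078
t: 6.42
eef_pos: [0.5205, -0.2725, 0.1813]
ee_rot: [-3.141, 0.001, -2.99]
force: [-0.1, 0.7, -0.6]
width: 0.0077
t 6.42 tcp [ 0.5205 -0.2725  0.1813] rot [-3.1412e+00  6.0000e-04 -2.9898e+00] w 0.0077 F [-0.14  0.71 -0.6 ] 
 slide [ 0.0035 -0.0025  0.0086] turn [-0.0001  0.0001  0.0001]
```

```bash
python3 -m crank '[{"turn":[0,0,0],"slide":[0,0,0.003],"fingers":-1},{"turn":[0,0,0],"slide":[0,0,0.006],"fingers":-1},{"turn":[0,0,0],"slide":[0,0,0.006],"fingers":-1},{"turn":[0,0,0],"slide":[0,0,0.006],"fingers":-1}]'
python3 -m crank '[{"turn":[0,0,0],"slide":[0,0,0.003],"fingers":-1},{"turn":[0,0,0],"slide":[0,0,0.003],"fingers":-1},{"turn":[0,0,0],"slide":[0,0,0.003],"fingers":-1}]'
```

```text
t: 6.75
eef_pos: [0.5203, -0.2729, 0.1783]
ee_rot: [-3.141, 0.001, -2.99]
force: [0.9, -0.3, 0.1]
width: 0.0079
t: 7.0
eef_pos: [0.5205, -0.2734, 0.177]
ee_rot: [-3.14, 0.001, -2.99]
force: [0.7, -3.1, 1.7]
width: 0.0079
```

The guard touches on one side (Fy −3 N), so I'm nudging it 1.5 mm along −y and then settling.

```bash
python3 -m crank '[{"turn":[0,0,0],"slide":[0,-0.002,0],"fingers":-1},{"turn":[0,0,0],"slide":[0,-0.003,0],"fingers":-1},{"turn":[0,0,0],"slide":[0,-0.003,0.002],"fingers":-1},{"turn":[0,0,0],"slide":[0,-0.003,0.002],"fingers":-1}]'
```

```text
t: 7.33
eef_pos: [0.5203, -0.2741, 0.1759]
ee_rot: [-3.142, 0.0, -2.99]
force: [-2.3, 0.4, 7.2]
width: 0.0079
```

Seated: Fz is +7 N and Fy is about 0. Releasing.

```bash
python3 -m crank '[{"turn":[0,0,0],"slide":[0,0,-0.001],"fingers":-1},{"turn":[0,0,0],"slide":[0,0,-0.002],"fingers":-0.5},{"turn":[0,0,0],"slide":[0,0,-0.002],"fingers":-0.3},{"turn":[0,0,0],"slide":[0,0,-0.002],"fingers":0},{"turn":[0,0,0],"slide":[0,0,-0.002],"fingers":0.2}]'
python3 -m crank '[{"turn":[0,0,0],"slide":[0,0,0],"fingers":0.5},{"turn":[0,0,0],"slide":[0,0,0],"fingers":0.5},{"turn":[0,0,0],"slide":[0,0,0],"fingers":0.5},{"turn":[0,0,0],"slide":[0,0,0],"fingers":0.5}]'
python3 -c "
from h import *
import cv2
todo([.519,-.274,.3],.151)
cv2.imwrite('pics/s4.png',cv2.cvtColor(grab_frame('side')[60:200,260:400],cv2.COLOR_RGB2BGR).repeat(4,0).repeat(4,1))"
```

```text
t: 7.75
eef_pos: [0.5199, -0.274, 0.1758]
ee_rot: [3.141, -0.001, -2.991]
force: [0.1, 0.2, 0.2]
width: 0.0289
t: 8.08
eef_pos: [0.5202, -0.2742, 0.1762]
ee_rot: [3.142, -0.0, -2.991]
force: [-0.0, -0.1, -0.0]
width: 0.0554
t 8.08 tcp [ 0.5202 -0.2742  0.1762] rot [ 3.1415e+00 -1.0000e-04 -2.9906e+00] w 0.0554 F [-0.01 -0.09 -0.01] 
 slide [ 0.0023  0.0008 -0.2476] turn [ 0. -0. -0.]
```

View pics/s4.png

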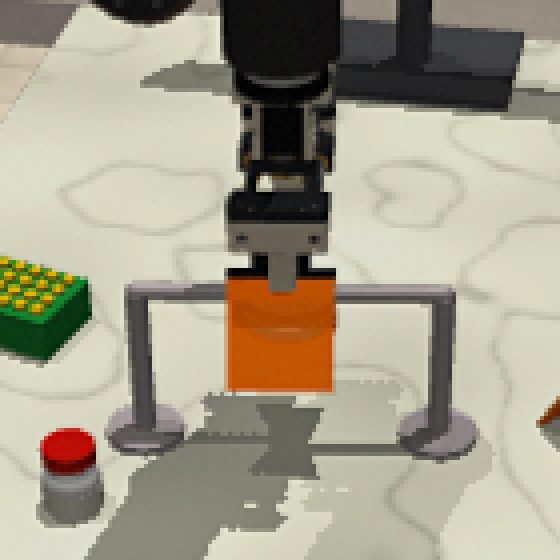

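The guard hangs astride the bar at the middle, upright, with the fingers clear of it. I'm retracting straight up and going to the camera arm.

```bash
python3 -m crank '[{"turn":[0,0,0],"slide":[0,0,-0.04],"fingers":0.6},{"turn":[0,0,0],"slide":[0,0,-0.09],"fingers":0.8},{"turn":[0,0,0],"slide":[0,0,-0.13],"fingers":1},{"turn":[0,0,0],"slide":[0,0,-0.15],"fingers":1}]'
python3 -c "
from h import *
todo([.542,.287,.2],.063)"
```

```text
t: 8.47
eef_pos: [0.5212, -0.2747, 0.2541]
ee_rot: [-3.14, 0.003, -2.99]
force: [0.4, -0.1, -0.3]
width: 0.0836
t 8.47 tcp [ 0.5212 -0.2747  0.2541] rot [-3.1398e+00  3.0000e-03 -2.9902e+00] w 0.0836 F [ 0.36 -0.12 -0.28] 
 slide [-0.2103  1.1044  0.1069] turn [-0.0003  0.0005  0.0141]
```

```bash
python3 -m crank '[{"turn":[0,0,0],"slide":[-0.01,0.06,0],"fingers":1},{"turn":[0,0,0],"slide":[-0.03,0.14,0],"fingers":1},{"turn":[0,0,0],"slide":[-0.045,0.22,0],"fingers":1},{"turn":[0,0,0],"slide":[-0.06,0.3,0],"fingers":1},{"turn":[0,0,0],"slide":[-0.07,0.37,0],"fingers":1}]'
python3 -m crank '[{"turn":[0,0,0],"slide":[-0.015,0.08,0],"fingers":1},{"turn":[0,0,0],"slide":[-0.03,0.16,0],"fingers":1},{"turn":[0,0,0],"slide":[-0.045,0.24,0],"fingers":1},{"turn":[0,0,0],"slide":[-0.06,0.31,0],"fingers":1},{"turn":[0,0,0],"slide":[-0.07,0.37,0],"fingers":1}]'
python3 -m crank '[{"turn":[0,0,0.003],"slide":[-0.015,0.08,0.02],"fingers":1},{"turn":[0,0,0.006],"slide":[-0.03,0.16,0.04],"fingers":1},{"turn":[0,0,0.01],"slide":[-0.045,0.24,0.06],"fingers":1},{"turn":[0,0,0.014],"slide":[-0.06,0.31,0.08],"fingers":1},{"turn":[0,0,0.0141],"slide":[-0.07,0.36,0.1],"fingers":1}]'
python3 -m crank '[{"turn":[0,0,0],"slide":[0,0,0],"fingers":1},{"turn":[0,0,0],"slide":[0,0,0],"fingers":1},{"turn":[0,0,0],"slide":[0,0,0],"fingers":1}]'
python3 -c "
from h import *
import cv2
todo([.542,.287,.052],.063)
np.save('wc3.npy',get_calibration('wrist')['pose'])
cv2.imwrite('pics/w5.png',cv2.cvtColor(grab_frame('wrist'),cv2.COLOR_RGB2BGR))
cv2.imwrite('pics/s5.png',cv2.cvtColor(grab_frame('side'),cv2.COLOR_RGB2BGR))"
```

```text
t: 8.88
eef_pos: [0.5266, -0.084, 0.2509]
ee_rot: [3.141, -0.0, -2.991]
force: [0.3, 0.7, 0.9]
width: 0.0876
t: 9.3
eef_pos: [0.5334, 0.1046, 0.251]
ee_rot: [3.141, 0.0, -2.99]
force: [0.6, -0.1, 0.8]
width: 0.0873
t: 9.72
eef_pos: [0.5409, 0.2884, 0.2001]
ee_rot: [3.141, -0.0, -3.079]
force: [0.6, 0.3, 0.1]
width: 0.0877
t: 9.97
eef_pos: [0.541, 0.2851, 0.2008]
ee_rot: [-3.141, -0.001, -3.079]
force: [0.7, -0.4, 0.0]
width: 0.0876
t 9.97 tcp [0.541  0.2851 0.2008] rot [-3.1409e+00 -8.0000e-04 -3.0786e+00] w 0.0876 F [ 0.67 -0.36  0.02] 
 slide [-0.0025  0.0038  0.2975] turn [-0.0001 -0.0001 -0.    ]
```

View pics/w5.png

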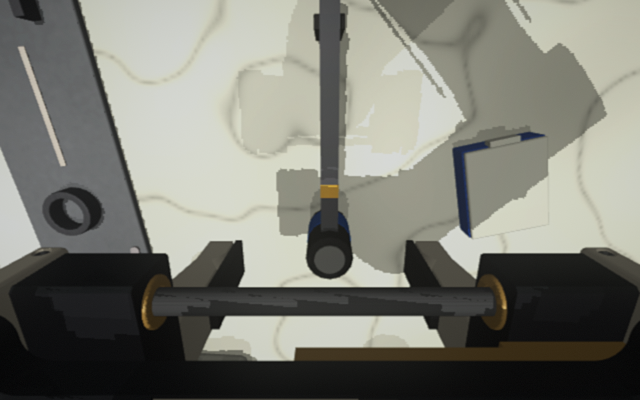

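View pics/s5.png

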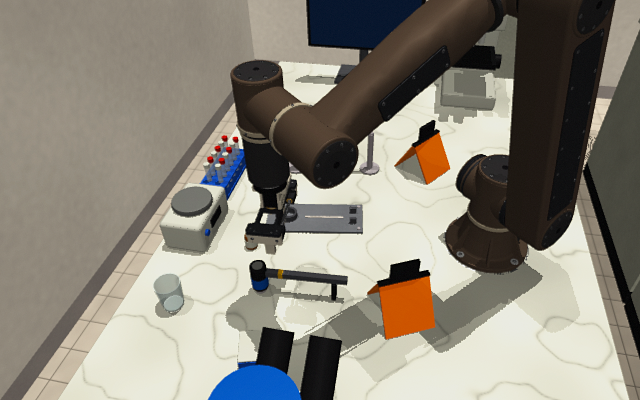

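The wrist view shows the camera arm running straight up the image, with the yellow band at (329,191), the lens top at (330,261) and the bar end near (330,0).

```bash
python3 -c "
from h import *
C=get_calibration('wrist');C['pose']=np.load('wc3.npy')
print('band',onz(C,(329,190.5),.081),'cam',onz(C,(330,261),.097),'bar',onz(C,(330,60),.08),onz(C,(329,180),.08))
print('socket',onz(C,(74,209),.03))
print(proj(C,[.541,.2851,.071]))
"
python3 - <<'E'
import cv2
w=cv2.imread('pics/w5.png');cv2.imwrite('pics/w5c.png',cv2.resize(w[0:290,270:390],None,fx=2,fy=2,interpolation=cv2.INTER_CUBIC))
E
```

```text
band [0.53916785 0.29090637 0.081     ] cam [0.60106954 0.29579362 0.097     ] bar [0.43118777 0.28437439 0.08      ] [0.52972917 0.29027896 0.08      ]
socket [0.59244342 0.01868536 0.03      ]
[322.46548019 188.94878313]
```

View pics/w5c.png

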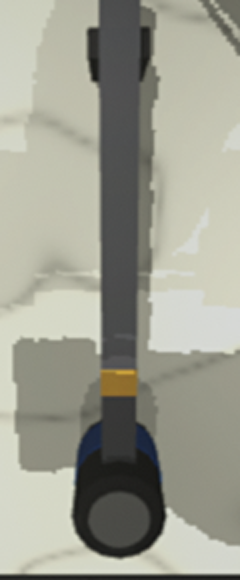

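```bash
python3 -m crank '[{"turn":[0,0,0],"slide":[-0.002,0.008,0.06],"fingers":1},{"turn":[0,0,0],"slide":[-0.002,0.008,0.13],"fingers":1},{"turn":[0,0,0],"slide":[-0.002,0.008,0.2],"fingers":1},{"turn":[0,0,0],"slide":[-0.002,0.008,0.26],"fingers":1},{"turn":[0,0,0],"slide":[-0.002,0.008,0.297],"fingers":1}]'
python3 -m crank '[{"turn":[0,0,0],"slide":[0,0,0],"fingers":0},{"turn":[0,0,0],"slide":[0,0,0],"fingers":-0.3},{"turn":[0,0,0],"slide":[0,0,0],"fingers":-0.3},{"turn":[0,0,0],"slide":[0,0,0],"fingers":-0.3},{"turn":[0,0,0],"slide":[0,0,0],"fingers":-0.3}]'
python3 -c "
from h import *
import cv2
todo([.542,.289,.052],.063)
np.save('wc4.npy',get_calibration('wrist')['pose'])
cv2.imwrite('pics/w6.png',cv2.cvtColor(grab_frame('wrist'),cv2.COLOR_RGB2BGR))
cv2.imwrite('pics/s6.png',cv2.cvtColor(grab_frame('side')[200:320,220:380],cv2.COLOR_RGB2BGR).repeat(4,0).repeat(4,1))"
```

```text
t: 10.48
eef_pos: [0.5411, 0.2873, 0.0503]
ee_rot: [-3.14, -0.002, -3.081]
force: [-0.5, 0.4, 0.0]
width: 0.0875
t: 10.9
eef_pos: [0.5429, 0.29, 0.0547]
ee_rot: [3.14, 0.002, -3.079]
force: [0.7, -0.5, 1.4]
width: 0.0598
t 10.9 tcp [0.5429 0.29   0.0547] rot [ 3.1395e+00  2.5000e-03 -3.0792e+00] w 0.0598 F [ 0.69 -0.45  1.44] 
 slide [ 0.0019 -0.0019  0.0055] turn [ 0.0003  0.0004 -0.0001]
```

View pics/w6.png

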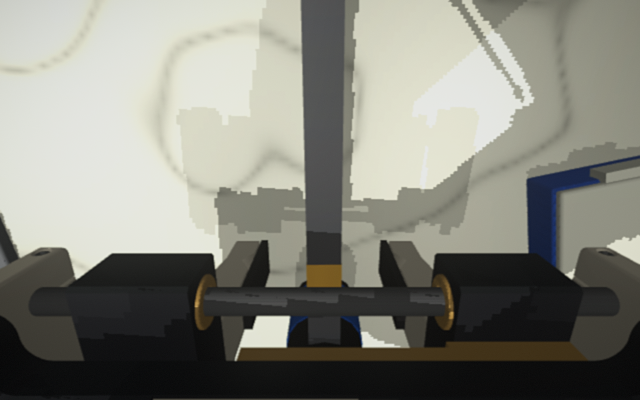

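View pics/s6.png

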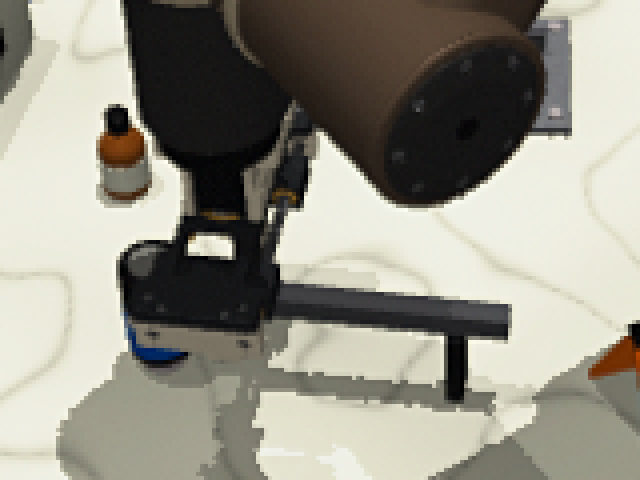

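```bash
python3 -c "
from h import *
C=get_calibration('wrist');C['pose']=np.load('wc4.npy')
print(onz(C,(323,265),.08),onz(C,(328,60),.08),onz(C,(322,230),.08),proj(C,[.5425,.289,.08]))
C['pose']=np.load('wc3.npy');print(onz(C,(329,185),.08),onz(C,(329,197.5),.08))
"
```

```text
[0.53438083 0.29034886 0.08      ] [0.44671968 0.28683937 0.08      ] [0.51680879 0.28881697 0.08      ] [319.08221502 280.08953927]
[0.53433896 0.29059256 0.08      ] [0.54606486 0.29139025 0.08      ]
```

The band is centred within about 2 mm of the grasp point. Closing.

```bash
python3 -m crank '[{"turn":[0,0,0],"slide":[0,0,0],"fingers":-1},{"turn":[0,0,0],"slide":[0,0,0],"fingers":-1},{"turn":[0,0,0],"slide":[0,0,0],"fingers":-1},{"turn":[0,0,0],"slide":[0,0,0],"fingers":-1},{"turn":[0,0,0],"slide":[0,0,0],"fingers":-1}]' 45
python3 -m crank '[{"turn":[0,0,0],"slide":[0,0,0],"fingers":-1},{"turn":[0,0,0],"slide":[0,0,0],"fingers":-1},{"turn":[0,0,0],"slide":[0,0,0],"fingers":-1},{"turn":[0,0,0],"slide":[0,0,0],"fingers":-1},{"turn":[0,0,0],"slide":[0,0,0],"fingers":-1}]' 45
python3 -c "
from h import *
todo([.542,.289,.15],.063)"
```

```text
t: 11.42
eef_pos: [0.542, 0.2894, 0.0527]
ee_rot: [-3.142, -0.0, -3.079]
force: [0.2, -0.6, 0.8]
width: 0.0184
t: 11.83
eef_pos: [0.542, 0.2895, 0.0527]
ee_rot: [3.141, 0.0, -3.079]
force: [-0.3, 1.8, 0.1]
width: 0.0156
t 11.83 tcp [0.542  0.2895 0.0527] rot [ 3.1414  0.     -3.0791] w 0.0156 F [-0.35  1.83  0.11] 
 slide [ 0.     -0.001  -0.1946] turn [ 0.      0.     -0.0001]
```

Gripped at 15.6 mm, so it has the bar. Lifting about 90 mm gently.

```bash
python3 -m crank '[{"turn":[0,0,0],"slide":[0,0,-0.015],"fingers":-1},{"turn":[0,0,0],"slide":[0,0,-0.045],"fingers":-1},{"turn":[0,0,0],"slide":[0,0,-0.085],"fingers":-1},{"turn":[0,0,0],"slide":[0,0,-0.125],"fingers":-1},{"turn":[0,0,0],"slide":[0,0,-0.155],"fingers":-1}]' 45
python3 -m crank '[{"turn":[0,0,0],"slide":[0,0,-0.02],"fingers":-1},{"turn":[0,0,0],"slide":[0,0,-0.03],"fingers":-1},{"turn":[0,0,0],"slide":[0,0,-0.03],"fingers":-1},{"turn":[0,0,0],"slide":[0,0,-0.03],"fingers":-1},{"turn":[0,0,0],"slide":[0,0,-0.03],"fingers":-1}]' 45
python3 -c "
from h import *
import cv2
todo([.542,.0,.145],.168)
print(get_state()['moment'])
cv2.imwrite('pics/s7.png',cv2.cvtColor(grab_frame('side')[160:310,220:380],cv2.COLOR_RGB2BGR).repeat(4,0).repeat(4,1))
np.save('wc5.npy',get_calibration('wrist')['pose'])
cv2.imwrite('pics/w7.png',cv2.cvtColor(grab_frame('wrist'),cv2.COLOR_RGB2BGR))
"
```

```text
t: 12.25
eef_pos: [0.5417, 0.2888, 0.1313]
ee_rot: [-3.141, -0.001, -3.08]
force: [0.8, -0.2, -4.7]
width: 0.0153
t: 12.67
eef_pos: [0.5413, 0.2888, 0.1439]
ee_rot: [-3.14, -0.002, -3.08]
force: [0.1, -0.0, -6.0]
width: 0.0158
t 12.67 tcp [0.5413 0.2888 0.1439] rot [-3.1404e+00 -2.0000e-03 -3.0795e+00] w 0.0158 F [ 0.1  -0.05 -6.02] 
 slide [ 0.0344 -0.5765 -0.0015] turn [-0.0002 -0.0003 -0.0169]
[-0.04102681  0.00320344 -0.0078933 ]
```

View pics/s7.png

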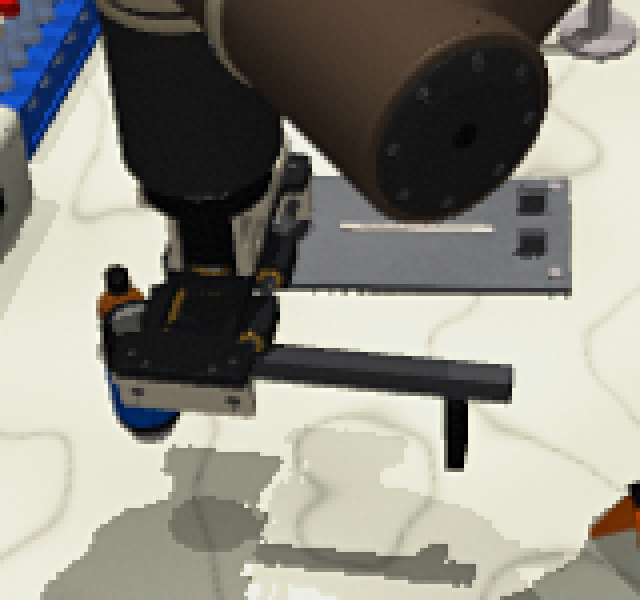

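View pics/w7.png

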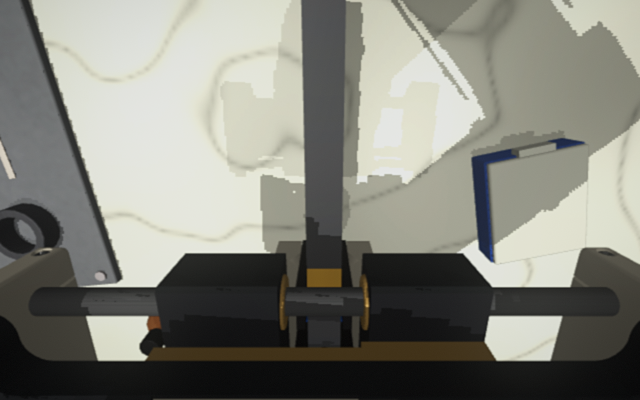

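Lifted level, with the band still in the pads at (324,278). I'll pin down the socket and fork from the clean side3 and top3 frames.

Run:
```python
from h import *
import cv2
S=get_calibration('side');T=get_calibration('top')
s=lambda u,z:onz(S,crop(u,6,255,195),z).round(4)
print('socket side',s((206,97),.03),'forks',s((587,92),.02),s((587,154),.02))
print('fork tops',s((586,80),.03),s((586,142),.03))
k=[s(u,.01) for u in[(92,52),(645,58),(645,230),(60,222)]];print('plate',*k,np.mean(k,0))
t=cv2.imread('pics/top3.png');cv2.imwrite('pics/t3c.png',cv2.resize(t[140:235,290:360],None,fx=6,fy=6,interpolation=cv2.INTER_CUBIC))
```

```text
socket side [0.599  0.0025 0.03  ] forks [ 0.4065 -0.0495  0.02  ] [ 0.3984 -0.0026  0.02  ]
fork tops [ 0.4068 -0.0477  0.03  ] [ 0.3987 -0.0007  0.03  ]
plate [ 0.6769 -0.0425  0.01  ] [ 0.3823 -0.0934  0.01  ] [0.3619 0.0365 0.01  ] [0.6539 0.0868 0.01  ] [ 0.51875 -0.00315  0.01   ]
```

View pics/t3c.png

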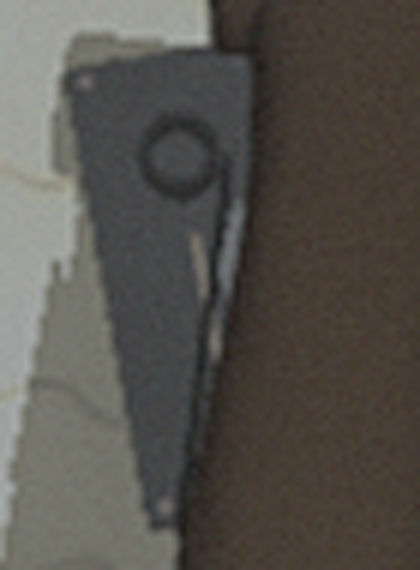

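Run:
```python
from h import *
T=get_calibration('top')
print('socket top',onz(T,crop((180,155),6,290,140),.029))
t=lambda u,z:onz(T,crop(u,4,225,135),z).round(4)
print('forks',t((393,330),.03),t((441,320),.03))
print('line ends',t((391,178),.01),t((412,297),.01))
```

```text
socket top [0.59987112 0.00530087 0.029     ]
forks [ 0.4033 -0.0027  0.03  ] [ 0.4117 -0.0476  0.03  ]
line ends [ 0.5506 -0.0041  0.01  ] [ 0.4363 -0.0213  0.01  ]
```

```bash
python3 -c "
from h import *
todo([.5405,-.0046,.145],.158)"
python3 -m crank '[{"turn":[0,0,0],"slide":[0.001,-0.02,0],"fingers":-1},{"turn":[0,0,0],"slide":[0.003,-0.06,0],"fingers":-1},{"turn":[0,0,0],"slide":[0.006,-0.115,0],"fingers":-1},{"turn":[0,0,0],"slide":[0.009,-0.17,0],"fingers":-1},{"turn":[0,0,0],"slide":[0.012,-0.225,0],"fingers":-1}]' 45
python3 -m crank '[{"turn":[0,0,0],"slide":[0.003,-0.055,0],"fingers":-1},{"turn":[0,0,-0.002],"slide":[0.006,-0.11,0],"fingers":-1},{"turn":[0,0,-0.004],"slide":[0.009,-0.165,0],"fingers":-1},{"turn":[0,0,-0.006],"slide":[0.012,-0.215,0],"fingers":-1},{"turn":[0,0,-0.008],"slide":[0.014,-0.255,0],"fingers":-1}]' 45
python3 -c "
from h import *
todo([.5405,-.0046,.145],.158)"
```

```text
t 12.77 tcp [0.5415 0.2889 0.144 ] rot [-3.1403e+00 -1.7000e-03 -3.0793e+00] w 0.0155 F [ 0.3   0.23 -5.24] 
 slide [ 0.0385 -0.5858 -0.0011] turn [-0.0002 -0.0003 -0.0152]
t: 13.18
eef_pos: [0.5425, 0.1752, 0.1447]
ee_rot: [-3.141, -0.001, -3.079]
force: [0.2, -0.5, -6.0]
width: 0.0156
t: 13.6
eef_pos: [0.5432, 0.0467, 0.1449]
ee_rot: [-3.141, -0.001, -3.029]
force: [1.3, 0.7, -5.9]
width: 0.0155
t 13.6 tcp [0.5432 0.0467 0.1449] rot [-3.1412e+00 -1.0000e-03 -3.0290e+00] w 0.0155 F [ 1.3   0.72 -5.9 ] 
 slide [ 1.690e-02 -1.014e-01 -1.000e-04] turn [-0.0001 -0.0002 -0.0072]
```

```bash
python3 -m crank '[{"turn":[0,0,-0.002],"slide":[0.005,-0.035,0],"fingers":-1},{"turn":[0,0,-0.004],"slide":[0.01,-0.065,0],"fingers":-1},{"turn":[0,0,-0.006],"slide":[0.014,-0.087,0],"fingers":-1},{"turn":[0,0,-0.0072],"slide":[0.016,-0.097,0],"fingers":-1},{"turn":[0,0,-0.0072],"slide":[0.017,-0.101,0],"fingers":-1}]' 45
python3 -m crank '[{"turn":[0,0,0],"slide":[0,0,0.01],"fingers":-1},{"turn":[0,0,0],"slide":[0,0,0.025],"fingers":-1},{"turn":[0,0,0],"slide":[0,0,0.035],"fingers":-1},{"turn":[0,0,0],"slide":[0,0,0.036],"fingers":-1},{"turn":[0,0,0],"slide":[0,0,0.036],"fingers":-1}]' 45
python3 -m crank '[{"turn":[0,0,0],"slide":[0,0,0],"fingers":-1},{"turn":[0,0,0],"slide":[0,0,0],"fingers":-1},{"turn":[0,0,0],"slide":[0,0,0],"fingers":-1},{"turn":[0,0,0],"slide":[0,0,0],"fingers":-1}]' 45
python3 -c "
from h import *
import cv2
todo([.5405,-.0046,.127],.158)
np.save('wc6.npy',get_calibration('wrist')['pose'])
for n in ('side','wrist','top'): cv2.imwrite('pics/%s8.png'%n,cv2.cvtColor(grab_frame(n),cv2.COLOR_RGB2BGR))
s=cv2.imread('pics/side8.png');cv2.imwrite('pics/s8c.png',cv2.resize(s[100:250,240:400],None,fx=4,fy=4,interpolation=cv2.INTER_CUBIC))
"
```

```text
t: 14.02
eef_pos: [0.5408, -0.0032, 0.145]
ee_rot: [-3.142, -0.001, -2.985]
force: [0.1, 0.3, -6.8]
width: 0.0157
t: 14.43
eef_pos: [0.5408, -0.0018, 0.1264]
ee_rot: [-3.141, -0.002, -2.983]
force: [0.9, 0.1, -5.3]
width: 0.0157
t: 14.77
eef_pos: [0.5414, -0.002, 0.1275]
ee_rot: [3.142, 0.0, -2.984]
force: [0.1, -0.1, -6.2]
width: 0.0156
t 14.77 tcp [ 0.5414 -0.002   0.1275] rot [ 3.1415e+00  5.0000e-04 -2.9835e+00] w 0.0156 F [ 0.07 -0.05 -6.18] 
 slide [ 0.0026 -0.0048  0.001 ] turn [0.     0.0001 0.    ]
```

View pics/s8c.png

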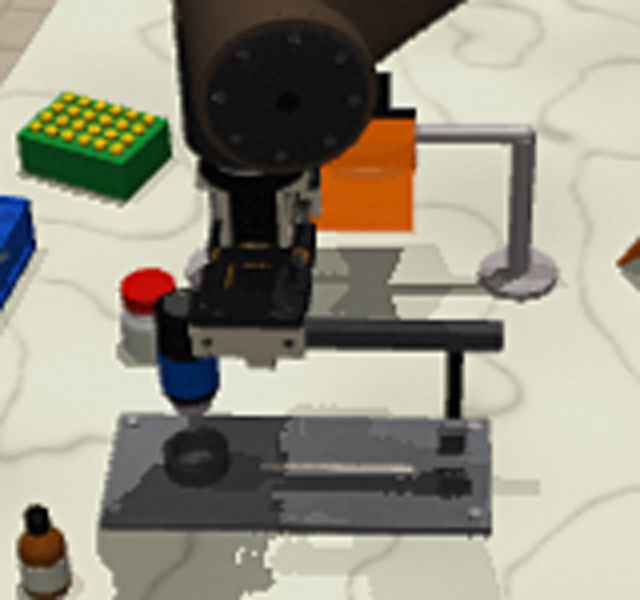

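View pics/wrist8.png

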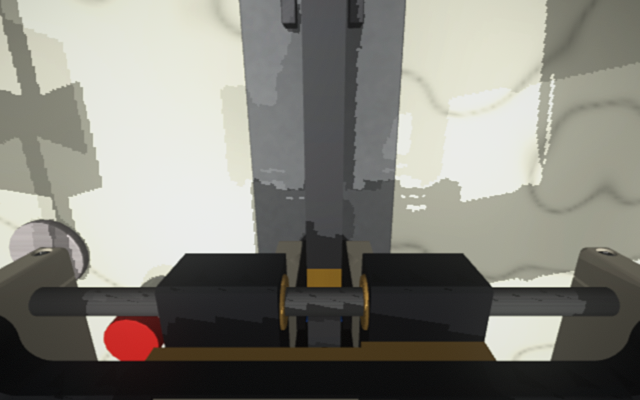

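View pics/top8.png

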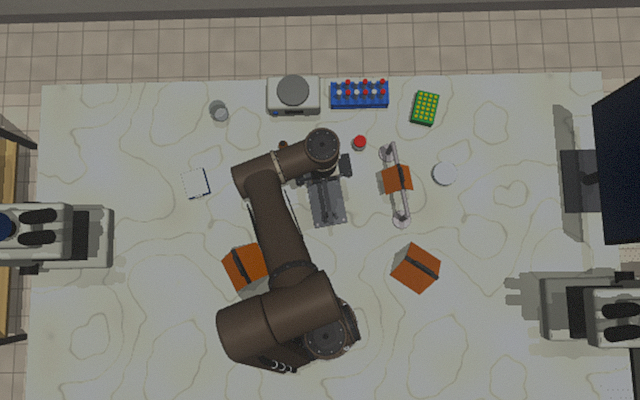

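The side crop shows the spigot tip at (197,413) above the socket ring and the foot tip at (454,418). The wrist view shows the bar midway between the fork uprights. I'll check these numerically.

```bash
python3 - <<'E'
from h import *
S=get_calibration('side')
h=.158;c=np.array([.5414,-.002]);u=np.array([np.cos(h),np.sin(h)]);z=.1275-.0527
P=lambda p:((proj(S,p)-[240,100]+.5)*4-.5).round(1)
print('pred spigot',c+.06*u,P([*(c+.06*u),z]),'foot',c-.14*u,P([*(c-.14*u),z]))
s=lambda q,z:onz(S,crop(q,4,240,100),z).round(4)
print('meas spigot',s((197,413),z),'foot',s((454,418),z))
print('socket',s((196,450),.03),P([.5995,.0045,.03]),'forks',s((452,437),.03),s((452,480),.03))
C=get_calibration('wrist');C['pose']=np.load('wc6.npy')
print('wrist forks',onz(C,(291,26),.03),onz(C,(356,26),.03),'bar',onz(C,(325,26),z+.08))
print('plate edges',onz(C,(249,130),.01),onz(C,(399,130),.01))
E
python3 - <<'E'
import cv2
s=cv2.imread('pics/side8.png');cv2.imwrite('pics/s8d.png',cv2.resize(s[180:240,260:370],None,fx=7,fy=7,interpolation=cv2.INTER_CUBIC))
E
```

```text
pred spigot [0.60065264 0.00744061] [189.3 404.9] foot [ 0.40314385 -0.02402808] [450.8 410. ]
meas spigot [0.5923 0.0154 0.0748] foot [ 0.3992 -0.0154  0.0748]
socket [0.5982 0.0088 0.03  ] [195.8 446.1] forks [ 0.4049 -0.0434  0.03  ] [0.3966 0.0052 0.03  ]
wrist forks [ 0.41700025 -0.0440628   0.03      ] [0.40974641 0.00145732 0.03      ] bar [ 0.43520824 -0.01718405  0.1548    ]
plate edges [ 0.49695462 -0.07133191  0.01      ] [0.47714272 0.05299199 0.01      ]
```

View pics/s8d.png

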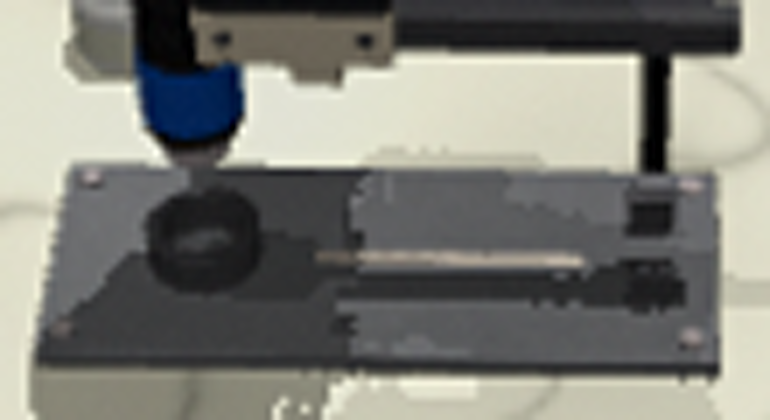

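By the side view the arm sits about 3 mm low in x. Laterally it is within 2 mm. I'm making a small trim of +2 mm in x and −1 mm in y, then settling.

```bash
python3 -m crank '[{"turn":[0,0,0],"slide":[-0.002,-0.001,0.002],"fingers":-1},{"turn":[0,0,0],"slide":[-0.004,-0.002,0.004],"fingers":-1},{"turn":[0,0,0],"slide":[-0.004,-0.002,0.004],"fingers":-1},{"turn":[0,0,0],"slide":[-0.004,-0.002,0.004],"fingers":-1},{"turn":[0,0,0],"slide":[-0.004,-0.002,0.004],"fingers":-1}]' 45
python3 -m crank '[{"turn":[0,0,0],"slide":[0,0,0],"fingers":-1},{"turn":[0,0,0],"slide":[0,0,0],"fingers":-1},{"turn":[0,0,0],"slide":[0,0,0],"fingers":-1},{"turn":[0,0,0],"slide":[0,0,0],"fingers":-1},{"turn":[0,0,0],"slide":[0,0,0],"fingers":-1}]' 45
python3 -c "
from h import *
import cv2
todo([.5405,-.0046,.127],.158);print(abs(get_state()['qd']).max())
s=cv2.cvtColor(grab_frame('side'),cv2.COLOR_RGB2BGR);cv2.imwrite('pics/s9.png',cv2.resize(s[100:250,240:400],None,fx=4,fy=4,interpolation=cv2.INTER_CUBIC))
cv2.imwrite('pics/t9.png',cv2.resize(cv2.cvtColor(grab_frame('top'),cv2.COLOR_RGB2BGR)[115:240,280:430],None,fx=5,fy=4.8))
"
```

```text
t: 15.33
eef_pos: [0.5434, -0.0028, 0.1252]
ee_rot: [-3.142, -0.0, -2.984]
force: [-0.4, -0.1, -6.3]
width: 0.0157
t: 15.75
eef_pos: [0.5434, -0.0028, 0.1253]
ee_rot: [3.142, 0.0, -2.984]
force: [-0.5, 0.1, -6.1]
width: 0.0159
t 15.75 tcp [ 0.5434 -0.0028  0.1253] rot [ 3.1416  0.     -2.9836] w 0.0159 F [-0.45  0.06 -6.06] 
 slide [ 0.0063 -0.0027 -0.0034] turn [0. 0. 0.]
0.0015193790681597714
```

View pics/s9.png

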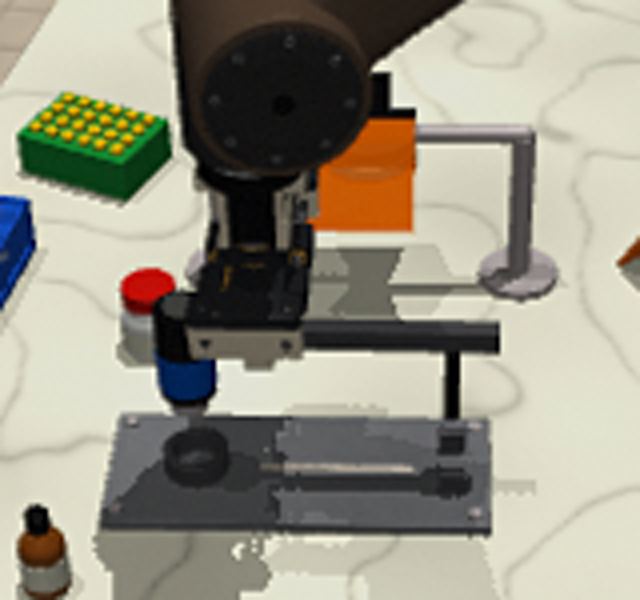

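View pics/t9.png

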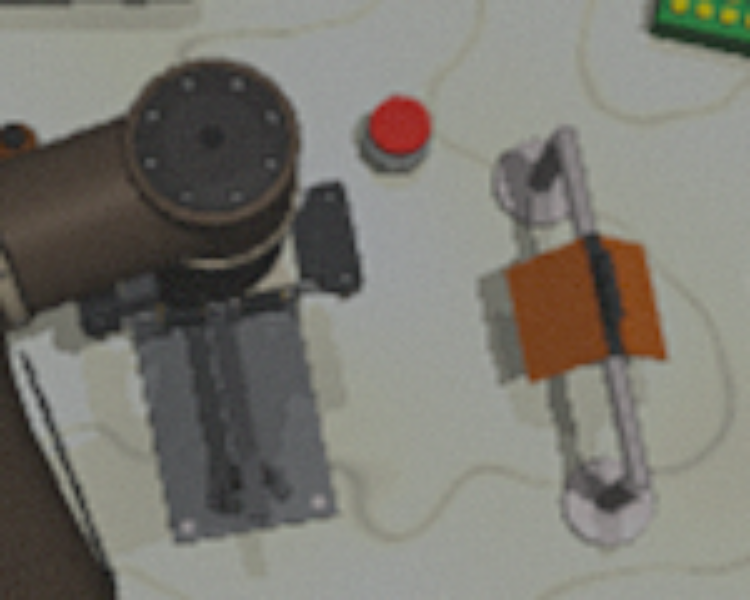

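The side view shows the spigot column at about 190, against the roughly 191 needed, and the foot over the fork. The guard hangs upright on the bar, and everything is still. Handing in.

```bash
python3 -c "
from station import *
job_done()"
```

```text
the job is handed in; nothing more can be done
```

The job is handed in, at about 15.9 s of the 53 s allowed; no verdict was reported. I took the guard off the dock by its rib, hung it astride the middle of the bar and let go. I then gripped the camera arm at the yellow band and lifted it. It is now held level over the dock, spigot over the socket and foot over the fork.

**Last checks:**
- **Guard:** it hangs upright on the bar, clear of the gripper.
- **Grip:** the opening is 15.9 mm on the 16 mm bar, the load is about 6 N, and joint speeds are close to zero.
- **Height:** the arm's underside is about 73 mm above the bench, so the spigot is roughly 43 mm above the socket mouth. This comes from the grip height, not from a separate measurement.
- **Bystanders:** I saw nothing out of place in the views, but the oil bottle was partly hidden in the last top view.

**Disagreements:** the camera estimates of the socket and the band differed by 2–4 mm. One reading near the edge of a wrist picture put the socket about 12 mm off in y, and I discarded it. I trimmed the final pose by 2 mm in x and 1 mm in y. I expect the spigot to be within about 5 mm of the socket's centre, but I could not confirm that from directly above because the robot arm hid it.

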